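Rock the sweet diverter over to the empty tray

ROBOT

A 7-joint arm with a two-finger parallel gripper is mounted at the origin on the work surface. World frame = base frame: x ahead of the robot, y to its left, z up, the work surface at z = 0. Lengths are in m, angles in rad, forces in N, time in s.
With the tool pointing down it reaches from about 0.425 to 0.925 m from the base axis. Payload 6.8 kg.
Tool frame: the origin (TCP) lies at the very end of the fingers, on their centre line; the grasp point (between the pads) lies 19 mm behind it; y points along the fingers, x is the direction in which the jaws open and shut, and the axes are right-handed (so a half turn about y gives the same grasp; the last joint's range is limited). The gripper opens to 85 mm and grips with 20 to 120 N. Pads are 22 mm wide; open, the fingers measure 114 mm over their backs; the gripper's body (76 mm by 85 mm) begins 54 mm behind the grasp point. The pads swing forward as they close: fully open they stand 13 mm farther back than shut.
Start: joints at [1.242, 0.477, 0.022, 1.555, -0.011, 1.109, -0.083], TCP at [0.148, -0.659, 0.231] pointing down, gripper open.
Joint ranges: [-2.96, 2.96], [-0.34, 2.1], [-1.41, 1.46], [0.24, 2.44], [-1.37, 4.51], [0.17, 1.92], [-2.96, 2.96]. Speed limits (rad/s): [2.39, 2.39, 3.14, 3.14, 3.14, 3.14, 3.14].

INTERFACE

Orientations are given as a rotation vector (axis times angle).
In Python, from bench import r, imaging gives the robot as it stands.
- The arm moves only by the shell command python3 -m jog 'ROWS' [FORCE]. ROWS is text: rows parted by semicolons, each of 7 numbers parted by spaces: the turn, a rotation vector about the tool's x, y, z in degrees, then the shift along the tool's x, y, z in mm, then the opening, from 0 (shut) to 1 (fully open). A call has exactly 5 rows; each row shifts and turns the commanded pose from where the row before left it, along the tool's axes as they then stand; what a row does not reach is not made up. A row lasts 1/12 s, in which the tool goes at most 41.7 mm and 7.16 degrees, less where a joint would pass 70% of its speed; a pose out of reach is approached as far as the arm can. A call with a gripper value outside its range is refused whole. The fingers move at their own pace and stop on an object; FORCE is the grip in N (left out, the last holds). Time passes only in rows, so rows that do not move let the fingers close, or fill a call up. It gives the time, the measured TCP pose, the force and the opening at its end, in the units of the state.
- r.get_obs(): the state, without advancing time (a new reading comes with each control period).
- imaging.grab_frame(name): name is "scene" or "side" or "wrist"; returns a dict with "color" (384x512x3 uint8, red, green, blue), "z_map" (384x512 float32, m along the optical axis (not along the pixel's ray), 0 where there is no reading), "fx", "fy", "cx", "cy" (pixels), "k1" (the pictures are not rectified: a ray, as slopes to the right and down, at radius r is drawn at 1 + k1 r^2 times it, then the intrinsics apply), "world_to_cam" (4x4, takes a point from world to camera coordinates); the wrist camera has in their place "hand_eye" (4x4, takes a point from camera to tool coordinates, whose origin is the TCP and whose axes are the tool frame's). Camera axes: x right, y up, looking along -z (the intrinsics and any distortion apply to the point x, -y, -z); pixel columns grow to the right and rows downward; lengths in m; the calibration is good to about 2 mm. A picture is of the moment at which its call begins: read the wrist's pose just before it.
- r.hand_in(): hands the job in, once; it reports no verdict.
The state is a dict: "clock": time; "joints": joint angles; "qvel": joint speeds; "tau": joint torques, N m; "tcp_pos": TCP position; "orientation": TCP orientation; "contact_force": force on the tool from outside, world axes, zero at the start; "moment": the same for the moment, N m; "grip_width": finger opening in m.
Only numpy, scipy, OpenCV 4.12 (cv2) and the standard library are available. Lean on these libraries where they do the work, as an engineer would, in place of code of your own. Each camera call takes 0.05 s, during which the arm holds its last target.

TASK

The left tray is full and its chute is shut off, so the last seven sugared nuts are waiting on the rocking gate. With the fingertips, push the empty red tray back squarely against the diverter's rear rail, under the spout of the right-hand chute, then press the raised right-hand end of the gate all the way down by its red paddle and let all seven waiting sweets run into that tray. Pick nothing up, do not touch the sweets, and leave the jar, tin and scoop where they are.

Things in the scene. Friction and masses are not known exactly. Their poses are not given: they have to be found in the camera images.
- diverter: stainless two-way sweet diverter, fixed. Origin on the bench under the gate's pivot; x to its rear rail (away from the robot), y along the gate to the full tray on the left, z up; turned up to 12 degrees from the robot's axes. Behind the gate: feed chute and funnel hopper (run empty), to 245 mm high (x over 17 mm, |y| under 45). In front: a bearing plate to x -45 mm, |y| under 20, to 143 mm high
- rail_face (a point): on the vertical front face of the rear rail, where the empty tray is pushed against it, 12 mm above the bench (diverter frame 60, -200, 12.5 mm). The rail is a fixed 25 mm square tube along the diverter's y
- right_outlet (a point): centre of the open bottom of the right-hand (-y) spout, 75 mm above the bench (diverter frame 0, -200, 75 mm). The right-hand chute, 36 mm wide (x -18 to 18 mm), leads to it from the gate's right end, y -99 to -235 mm, top at 151 mm. Its lower rim is 75 mm above the bench and clears the tray
- left_shutter (a point): top of the black knob of the fixed upright shutter plate that closes the head of the left-hand chute, at the gate's left end, 184 mm above the bench (diverter frame 0, 103.5, 184 mm); the row of sweets leans on it at the start. It is left alone
- gate (a joint): tilt of the rocking gate (steel trough 200 x 36 mm, walls 16 mm) about a level pivot along the diverter's x, 130 mm above the bench, rad: -0.32 at the start = left end down on its stop, right end raised; 0 level; +0.32 = right end fully down on a hard stop. Stiff hinge, stays where it is left; 2 to 3 N on the raised paddle moves it
- right_paddle (a point): middle of the top face of the red finger paddle on the robot's side of the gate's right-hand (-y) end, raised at the start. Paddle 45 (x) x 38 (y) x 4 mm, flush with the trough's floor; the trough's wall stands 26 mm beyond this point (+x) and 16 mm above it. Pressed fully down it sinks from about 162 to 113 mm above the bench; its y in the diverter frame goes from -71 to -76 mm
- left_paddle (a point): the like point of the red paddle at the gate's left-hand (+y) end, low at the start
- tray: the empty red tray, loose: an open box 140 mm (its x) by 170 mm (its y), 45 mm high, walls and floor 6 mm, 0.2 to 0.4 kg, lined with paper. Origin at the centre of its underside; x points to its far wall. It starts 60 to 95 mm short of the rear rail, turned up to 7 degrees from the diverter
- tray_near (a point): middle of the outer face of the tray's near wall (robot's side), 25 mm above the bench
- tray_far (a point): middle of the outer face of the tray's far wall, 12 mm above the bench; when the tray is home this face touches the rear rail
- jar: bystander: a glass jar with white lid, 66 mm across, 95 mm high; origin at the centre of its underside
- tin: bystander: a steel tin, 60 mm across, 75 mm high; origin at the centre of its underside
- scoop: bystander: a small steel sugar scoop with a white handle, 170 mm long, 50 mm wide, 32 mm high, lying on the bench; origin on the bench at the back of the bowl, bowl to +x, handle to -x
- sweet1: a white sugar-coated nut, a 24 mm ball of 12 g, origin at its centre; one of the seven waiting sweets, at the start number 1 of the row on the gate, counted from its low left end
- sweet2: a white sugar-coated nut, a 24 mm ball of 12 g, origin at its centre; one of the seven waiting sweets, at the start number 2 of the row on the gate, counted from its low left end
- sweet3: a white sugar-coated nut, a 24 mm ball of 12 g, origin at its centre; one of the seven waiting sweets, at the start number 3 of the row on the gate, counted from its low left end
- sweet4: a white sugar-coated nut, a 24 mm ball of 12 g, origin at its centre; one of the seven waiting sweets, at the start number 4 of the row on the gate, counted from its low left end
- sweet5: a white sugar-coated nut, a 24 mm ball of 12 g, origin at its centre; one of the seven waiting sweets, at the start number 5 of the row on the gate, counted from its low left end
- sweet6: a white sugar-coated nut, a 24 mm ball of 12 g, origin at its centre; one of the seven waiting sweets, at the start number 6 of the row on the gate, counted from its low left end
- sweet7: a white sugar-coated nut, a 24 mm ball of 12 g, origin at its centre; one of the seven waiting sweets, at the start number 7 of the row on the gate, counted from its low left end
Things that resemble listed ones, but are neither listed nor needed, are in the scene too. Of the things that look like the tray, take the one that is farthest to the robot's left at the start.

How it is judged:
On the way, in this order (a step that is already met when the one before it is completed fails the run):
1. the empty tray stands squarely against the rear rail under the right-hand spout, the gate not yet rocked (x of tray_far in the frame of diverter above 0.05 m and y of tray_far in the frame of diverter between -0.238 and -0.162 m and angle between the x axis of tray and the x axis of diverter, either way round below 0.12 rad and value of joint gate below -0.22 rad), for 0.2 s.
2. the gate is pressed over, right end fully down (value of joint gate above 0.28 rad), for 0.2 s.
At the end, for the whole second after the job is handed in: the tray's far wall is within 10 mm of the rear rail, within about 37 mm sideways of the spout's centre and square to it within 0.12 rad; the gate is within 0.04 rad of its right-hand stop; all seven waiting sweets lie inside the tray below its rim, at rest (under 50 mm/s) (x of tray_far in the frame of diverter above 0.05 m and y of tray_far in the frame of diverter between -0.238 and -0.162 m and angle between the x axis of tray and the x axis of diverter, either way round below 0.12 rad and value of joint gate above 0.28 rad and x of sweet1 in the frame of tray between -0.07 and 0.07 m and y of sweet1 in the frame of tray between -0.085 and 0.085 m and height (world z) of each of sweet1, sweet2, sweet3, sweet4, sweet5, sweet6, sweet7 below 0.045 m and linear speed of each of sweet1, sweet2, sweet3, sweet4, sweet5, sweet6, sweet7 below 0.05 m/s and x of sweet2 in the frame of tray between -0.07 and 0.07 m and y of sweet2 in the frame of tray between -0.085 and 0.085 m and x of sweet3 in the frame of tray between -0.07 and 0.07 m and y of sweet3 in the frame of tray between -0.085 and 0.085 m and x of sweet4 in the frame of tray between -0.07 and 0.07 m and y of sweet4 in the frame of tray between -0.085 and 0.085 m and x of sweet5 in the frame of tray between -0.07 and 0.07 m and y of sweet5 in the frame of tray between -0.085 and 0.085 m and x of sweet6 in the frame of tray between -0.07 and 0.07 m and y of sweet6 in the frame of tray between -0.085 and 0.085 m and x of sweet7 in the frame of tray between -0.07 and 0.07 m and y of sweet7 in the frame of tray between -0.085 and 0.085 m); the robot touches nothing.
It fails at once if the tray is lifted (over 12 mm) or tipped (over 0.15 rad) (height (world z) of tray above 0.012 m or angle between tray's own z axis and vertical above 0.15 rad).
It fails at once if the robot touches a sweet (over 0.5 N) (contact force between any of the arm, the fingers and sweet1 above 0.5 N or contact force between any of the arm, the fingers and sweet2 above 0.5 N or contact force between any of the arm, the fingers and sweet3 above 0.5 N or contact force between any of the arm, the fingers and sweet4 above 0.5 N or contact force between any of the arm, the fingers and sweet5 above 0.5 N or contact force between any of the arm, the fingers and sweet6 above 0.5 N or contact force between any of the arm, the fingers and sweet7 above 0.5 N).
It fails at once if the jar, tin or scoop is moved by more than 20 mm (distance of any of jar, tin, scoop from where it was at the start of the episode above 0.02 m).
It also fails if it takes over 48 s, if anything falls off the work surface, if the arm or the gripper's body presses on something with over 40 N, if the wrist force passes 120 N, or if a joint passes its speed limit or range.

## Working session

There is one attempt and no reset: what is moved stays moved. The work goes in short steps, Python scripts to look and compute and a shell command to move; the robot and the scene stay as the last step left them, time stands still between calls to the robot, and variables do not carry over. Pictures are saved under pics/ and viewed, and the job is handed in when it is done.

```bash
ls; mkdir -p pics; cat > h.py <<'E'
import numpy as np, cv2
from bench import r, imaging
from scipy.spatial.transform import Rotation as R
def save(n,f,crop=None,s=1):
    c=f["color"]
    if crop: x0,y0,x1,y1=crop; c=c[y0:y1,x0:x1]
    c=cv2.resize(c,None,fx=s,fy=s,interpolation=cv2.INTER_CUBIC)
    cv2.imwrite("pics/"+n+".png",c[:,:,::-1])
E
python3 - <<'E'
from h import *
import pickle
o=r.get_obs(); print(o)
d={}
for n in ("scene","side","wrist"):
    f=imaging.grab_frame(n); d[n]=f; save(n+"0",f,s=1.5)
    print(n,{k:(np.round(v,4).tolist() if k!='z' else 0) for k,v in f.items() if k not in("color","z_map")})
d['obs']=o
pickle.dump(d,open("f0.pkl","wb"))
E
```

```text
pics
{'clock': 0.0, 'joints': array([ 1.24191105,  0.47782098,  0.02237905,  1.55644904, -0.01146466,
        1.10927305, -0.08307676]), 'qvel': array([-0.00100787, -0.00054865,  0.00212682, -0.00020228,  0.00097336,
        0.00139521,  0.00042015]), 'tau': array([-4.44711859e-04, -5.96451616e+01,  1.60801705e+00, -2.81201273e+01,
        1.25482617e-02,  9.33805393e-03, -2.26348459e-05]), 'tcp_pos': array([ 0.14764692, -0.65805775,  0.2303135 ]), 'orientation': array([-1.30456493,  1.04613163, -1.04357174]), 'contact_force': array([ 0.07124618, -0.47028473, -0.27848073]), 'moment': array([ 0.02634344, -0.00984023, -0.00363959]), 'grip_width': 0.08557273510720911}
scene {'fx': 349.1844, 'fy': 349.1844, 'cx': 258.0512, 'cy': 189.3902, 'k1': -0.0048, 'world_to_cam': [[0.8352, 0.5496, 0.0202, -0.3969], [-0.3976, 0.578, 0.7127, 0.1682], [0.38, -0.6033, 0.7012, -1.4203], [0.0, 0.0, 0.0, 1.0]]}
side {'fx': 360.6434, 'fy': 360.6434, 'cx': 255.6514, 'cy': 191.568, 'k1': -0.0232, 'world_to_cam': [[-0.7786, -0.6274, -0.0121, 0.376], [0.4604, -0.5843, 0.6683, -0.404], [-0.4263, 0.5147, 0.7438, -0.8641], [0.0, 0.0, 0.0, 1.0]]}
wrist {'fx': 265.8968, 'fy': 265.8968, 'cx': 257.7019, 'cy': 189.0267, 'k1': 0.0055, 'hand_eye': [[1.0, -0.0005, -0.0012, 0.0004], [-0.001, 0.2846, -0.9586, -0.142], [0.0008, 0.9586, 0.2846, 0.0715], [0.0, 0.0, 0.0, 1.0]]}
```

View pics/scene0.png

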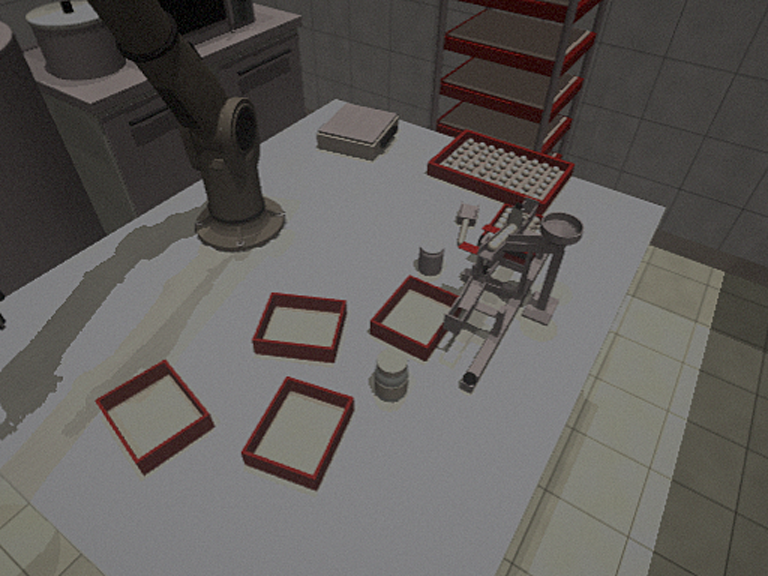

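View pics/side0.png

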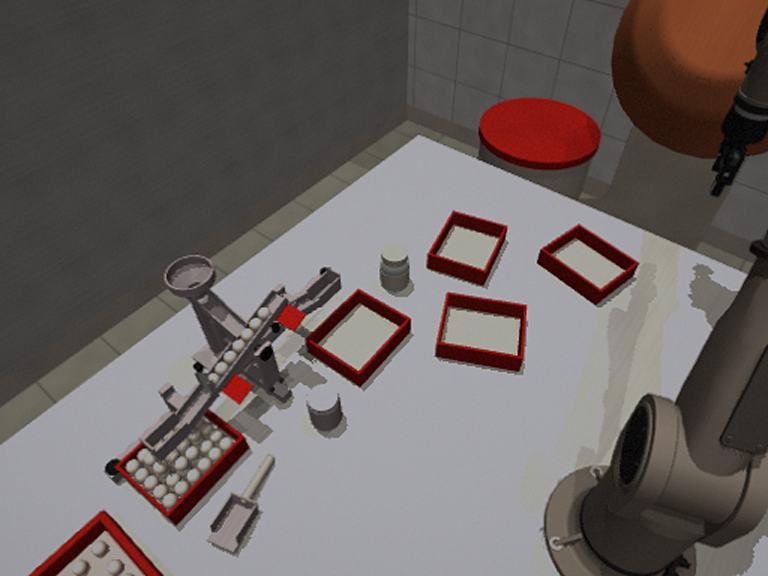

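View pics/wrist0.png

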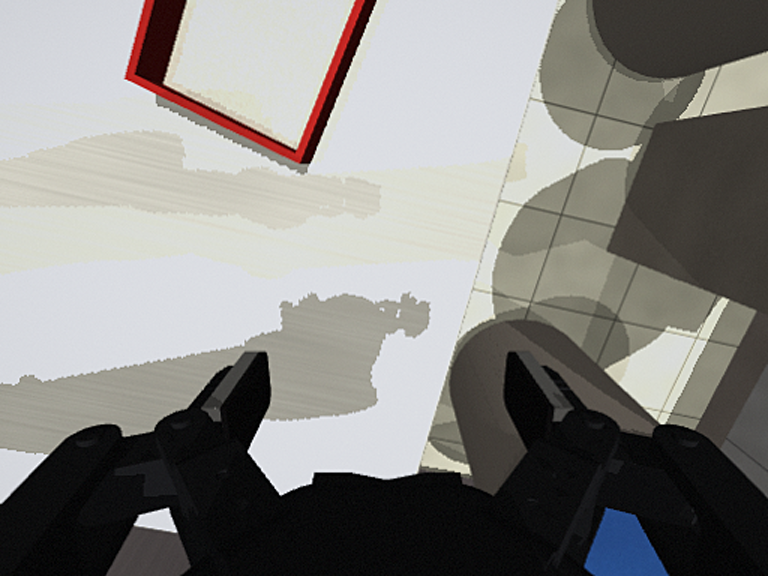

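Scene picture (1.5x pixels): the robot is at top left and the diverter is at (520,270). The empty red trays are A (415,317), beside the diverter, B (300,326), C (297,432) and D (155,415). The jar is at (390,378), the tin at (430,258), and the scoop is near the full tray. Next I'll measure the rim corners of all four trays, and the diverter landmarks.

```bash
cat >> h.py <<'E'
def ray(f,uv,T=None):
    """origin, dir in world"""
    x=(uv[0]-f["cx"])/f["fx"]; y=(uv[1]-f["cy"])/f["fy"]
    a,b=x,y
    for _ in range(10):
        q=1+f["k1"]*(a*a+b*b); a,b=x/q,y/q
    d=np.array([a,-b,-1.])
    M=np.linalg.inv(f["world_to_cam"]) if T is None else T
    return M[:3,3],M[:3,:3]@d
def onplane(f,uv,z,T=None):
    o,d=ray(f,uv,T); return o+d*(z-o[2])/d[2]
def tri(rs):
    A=0;b=0
    for o,d in rs:
        d=d/np.linalg.norm(d);P=np.eye(3)-np.outer(d,d);A=A+P;b=b+P@o
    p=np.linalg.solve(A,b)
    return p,[np.linalg.norm((np.eye(3)-np.outer(d,d)/(d@d))@(p-o)) for o,d in rs]
def bydepth(f,uv,T=None):
    z=f["z_map"][int(round(uv[1])),int(round(uv[0]))]; o,d=ray(f,uv,T); return o+d*z
def proj(f,p):
    c=f["world_to_cam"]@np.append(p,1); a,b=c[0]/-c[2],-c[1]/-c[2]
    q=1+f["k1"]*(a*a+b*b); return np.array([f["cx"]+f["fx"]*a*q,f["cy"]+f["fy"]*b*q])
E
python3 - <<'E'
from h import *
import pickle
d=pickle.load(open("f0.pkl","rb"))
save("sc_crop",d["scene"],(230,120,410,270),4.4)
save("si_crop",d["side"],(60,160,290,300),3.4)
for n in("scene","side"):
    f=d[n]; c=f["color"].astype(int)
    m=((c[...,0]>70)&(c[...,1]<0.45*c[...,0])&(c[...,2]<0.45*c[...,0])).astype(np.uint8)
    k,l,s,_=cv2.connectedComponentsWithStats(m)
    for i in range(1,k):
        if s[i,4]>40:
            vs,us=np.nonzero(l==i); P=np.array([bydepth(f,(u,v)) for u,v in zip(us,vs)])
            print(n,s[i].tolist(),"xyz lo",np.round(P.min(0),3),"hi",np.round(P.max(0),3))
E
```

```text
scene [375, 21, 22, 22, 74] xyz lo [0.459 1.051 0.199] hi [0.477 1.399 0.207]
scene [368, 51, 21, 23, 75] xyz lo [0.456 1.074 0.027] hi [0.476 1.396 0.038]
scene [286, 78, 97, 58, 474] xyz lo [ 0.049 -0.736 -0.315] hi [0.938 1.407 0.884]
scene [322, 136, 19, 20, 63] xyz lo [0.576 0.208 0.039] hi [0.636 0.438 0.12 ]
scene [306, 161, 13, 8, 56] xyz lo [ 0.54  -0.736  0.006] hi [0.938 0.266 0.884]
scene [248, 184, 57, 48, 166] xyz lo [ 0.51  -0.127  0.04 ] hi [0.652 0.045 0.048]
scene [169, 195, 61, 38, 240] xyz lo [ 0.283 -0.736  0.011] hi [ 0.938 -0.109  0.884]
scene [64, 240, 75, 69, 319] xyz lo [ 0.207 -0.736  0.006] hi [ 0.938 -0.44   0.884]
scene [161, 251, 74, 69, 379] xyz lo [ 0.462 -0.499  0.011] hi [ 0.638 -0.303  0.048]
side [320, 65, 81, 44, 2752] xyz lo [ 0.11  -1.828 -0.468] hi [1.233 0.445 0.917]
side [285, 141, 53, 41, 214] xyz lo [ 0.11  -0.498  0.005] hi [0.635 0.445 0.917]
side [361, 150, 65, 45, 227] xyz lo [ 0.207 -0.611  0.02 ] hi [ 0.399 -0.441  0.05 ]
side [206, 193, 68, 57, 319] xyz lo [ 0.509 -0.127  0.009] hi [0.652 0.047 0.049]
side [291, 195, 60, 45, 341] xyz lo [ 0.284 -0.305  0.019] hi [ 0.494 -0.11   0.05 ]
side [184, 203, 20, 18, 205] xyz lo [0.11  0.03  0.106] hi [0.658 0.445 0.917]
side [148, 249, 21, 20, 230] xyz lo [ 0.11   0.173 -0.004] hi [0.709 0.445 0.917]
side [76, 278, 87, 66, 417] xyz lo [ 0.11   0.256 -0.002] hi [0.724 0.445 0.917]
side [20, 341, 87, 43, 661] xyz lo [0.11  0.445 0.009] hi [0.667 0.618 0.917]
```

View pics/sc_crop.png

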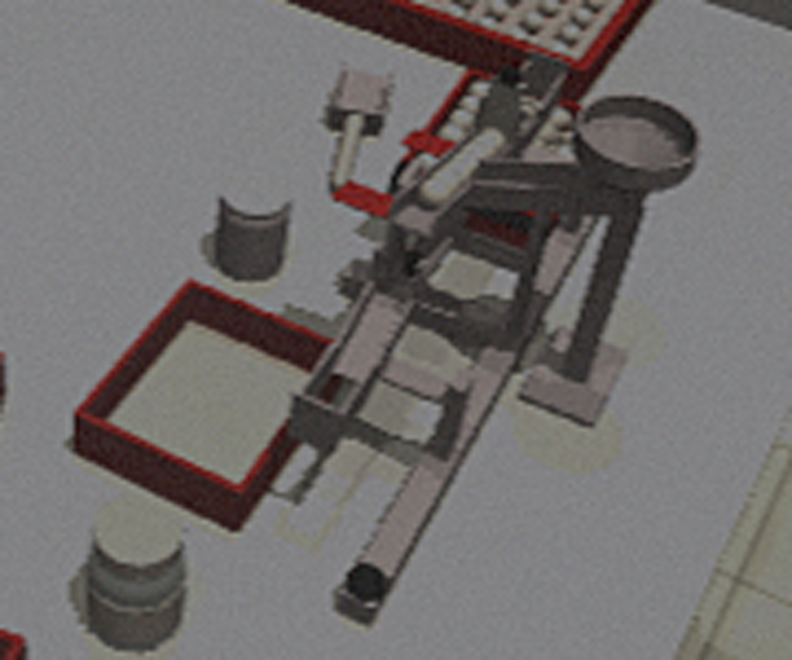

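View pics/si_crop.png

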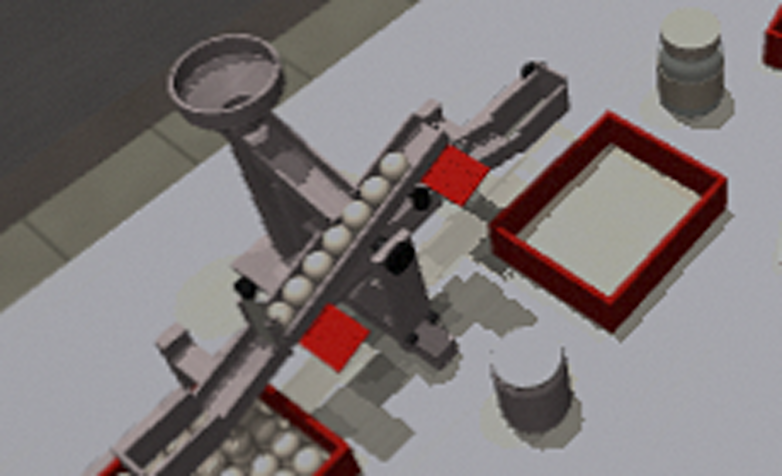

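Tray A spans y from -0.127 to 0.046, while B, C and D all lie below -0.10. That makes A the farthest left, and the crop confirms it: an empty, paper-lined tray next to the diverter. Next I need its pose and the diverter frame.

```bash
python3 - <<'E'
from h import *
import pickle
d=pickle.load(open("f0.pkl","rb")); S=d["scene"]; D=d["side"]
cs=[(60+u/3.4,160+v/3.4) for u,v in((612,113),(725,183),(613,302),(493,232))]
names="farR nearR nearL farL".split()
C={}
for n,p in zip(names,cs): C[n]=onplane(D,p,.045); print(n,C[n].round(4))
cs2={"farL":None,"nearL":(230+190/4.4,120+283/4.4),"nearR":(230+78/4.4,120+413/4.4),"farR":(230+242/4.4,120+490/4.4)}
for n,p in cs2.items():
    if p: print("scene",n,onplane(S,p,.045).round(4))
print("edges",[np.linalg.norm(C[a]-C[b]).round(4) for a,b in(("farR","nearR"),("nearR","nearL"),("nearL","farL"),("farL","farR"))])
# depth-based clouds
for n,f in(("scene",S),("side",D)):
    vs,us=np.nonzero(f["z_map"]>0)
    P=np.array([bydepth(f,(u,v)) for u,v in zip(us,vs)])
    col=f["color"][vs,us].astype(int)
    np.savez("cl_"+n,P=P,col=col,us=us,vs=vs)
    red=(col[:,0]>60)&(col[:,1]<.45*col[:,0])&(col[:,2]<.45*col[:,0])
    for nm,b in (("Rpad",(.55,.70,0,.11,.13,.19)),("Lpad",(.55,.70,.12,.26,.09,.14))):
        k=red&(P[:,0]>b[0])&(P[:,0]<b[1])&(P[:,1]>b[2])&(P[:,1]<b[3])&(P[:,2]>b[4])&(P[:,2]<b[5])
        if k.sum(): q=P[k]; print(n,nm,k.sum(),np.median(q,0).round(4),q.min(0).round(3),q.max(0).round(3),"px",us[k].mean().round(1),vs[k].mean().round(1))
    k=(np.abs(P[:,2]-.025)<.006)&(P[:,0]>.66)&(P[:,0]<.85)&(P[:,1]>-.25)&(P[:,1]<.4)&~red
    q=P[k]; print(n,"rail z25",k.sum(),q.min(0).round(3),q.max(0).round(3))
    if k.sum()>30:
        l=cv2.fitLine(q[:,:2].astype(np.float32),cv2.DIST_HUBER,0,.01,.01).ravel(); print("dir deg",np.degrees(np.arctan2(-l[0]*np.sign(l[1]),abs(l[1]))),"pt",l[2:])
E
```

```text
farR [ 0.6456 -0.122   0.045 ]
nearR [ 0.51   -0.1208  0.045 ]
nearL [0.5071 0.0388 0.045 ]
farL [0.6368 0.0493 0.045 ]
scene nearL [0.513  0.0369 0.045 ]
scene nearR [ 0.5175 -0.1259  0.045 ]
scene farR [ 0.652  -0.1203  0.045 ]
edges [np.float64(0.1356), np.float64(0.1596), np.float64(0.1301), np.float64(0.1715)]
scene Rpad 54 [0.6292 0.0755 0.1633] [0.61  0.062 0.156] [0.649 0.098 0.169] px 312.6 164.9
scene Lpad 38 [0.6183 0.221  0.114 ] [0.601 0.208 0.107] [0.636 0.242 0.12 ] px 326.9 152.1
scene rail z25 802 [ 0.661 -0.226  0.019] [0.806 0.391 0.031]
dir deg 3.803122 pt [0.7437579  0.08315839]
side Rpad 204 [0.6315 0.0809 0.162 ] [0.609 0.046 0.136] [0.656 0.099 0.17 ] px 193.4 211.0
side Lpad 223 [0.6235 0.2268 0.1141] [0.601 0.205 0.104] [0.654 0.244 0.122] px 157.6 258.6
side rail z25 290 [ 0.66  -0.14   0.019] [0.808 0.4   0.031]
dir deg 2.475094 pt [0.7497785 0.1135404]
```

```bash
python3 - <<'E'
from h import *
for n in("scene","side"):
    c=np.load("cl_%s.npz"%n); P=c["P"]
    k=(np.abs(P[:,2]-.025)<.004)&(P[:,0]>.66)&(P[:,0]<.80)&(P[:,1]>-.3)&(P[:,1]<.5); q=P[k]
    best=None
    for th in np.radians(np.arange(-12,12.1,.25)):
        xr=q[:,0]*np.cos(th)+q[:,1]*np.sin(th)
        h,e=np.histogram(xr,np.arange(.6,.9,.0125)); 
        h2=h[1:]+h[:-1]
        if best is None or h2.max()>best[0]: best=(h2.max(),th,e[h2.argmax()])
    th,e=best[1:]; xr=q[:,0]*np.cos(th)+q[:,1]*np.sin(th); yr=-q[:,0]*np.sin(th)+q[:,1]*np.cos(th)
    s=(xr>e-.003)&(xr<e+.028); 
    # edges per y bin
    lo=[];hi=[];Y=[]
    for y in np.arange(-.3,.5,.01):
        m=s&(yr>=y)&(yr<y+.01)
        if m.sum()>=5: lo.append(xr[m].min());hi.append(xr[m].max());Y.append(y)
    print(n,np.degrees(th),e,len(Y)); 
    for a,b,cc in zip(Y,lo,hi): print("%.2f %.3f %.3f"%(a,b,cc),end=" | ")
    print()
E
```

```text
scene 2.0 0.7374999999999995 44
-0.17 0.739 0.761 | -0.16 0.736 0.764 | -0.15 0.741 0.760 | -0.14 0.739 0.762 | -0.13 0.737 0.761 | -0.12 0.738 0.761 | -0.11 0.738 0.762 | -0.10 0.738 0.761 | -0.09 0.737 0.760 | -0.08 0.737 0.760 | -0.07 0.738 0.760 | -0.06 0.737 0.761 | -0.05 0.736 0.760 | -0.04 0.738 0.761 | -0.03 0.736 0.760 | -0.02 0.736 0.760 | -0.01 0.737 0.760 | 0.00 0.752 0.757 | 0.01 0.752 0.759 | 0.02 0.749 0.759 | 0.03 0.747 0.759 | 0.04 0.743 0.760 | 0.05 0.744 0.759 | 0.06 0.740 0.758 | 0.07 0.735 0.758 | 0.08 0.735 0.758 | 0.09 0.736 0.757 | 0.10 0.735 0.758 | 0.11 0.735 0.758 | 0.12 0.736 0.759 | 0.13 0.735 0.757 | 0.14 0.736 0.757 | 0.15 0.748 0.757 | 0.16 0.747 0.756 | 0.17 0.745 0.758 | 0.18 0.745 0.757 | 0.19 0.741 0.756 | 0.20 0.740 0.756 | 0.21 0.739 0.754 | 0.22 0.738 0.756 | 0.23 0.735 0.754 | 0.24 0.735 0.756 | 0.25 0.735 0.756 | 0.26 0.735 0.756 | 
side 3.0000000000000004 0.7374999999999995 22
-0.14 0.752 0.760 | -0.13 0.752 0.759 | -0.10 0.749 0.761 | -0.09 0.750 0.759 | -0.08 0.753 0.757 | 0.22 0.755 0.759 | 0.23 0.753 0.759 | 0.27 0.751 0.759 | 0.28 0.751 0.759 | 0.29 0.752 0.760 | 0.30 0.752 0.761 | 0.31 0.750 0.760 | 0.32 0.754 0.760 | 0.33 0.753 0.763 | 0.34 0.749 0.761 | 0.35 0.752 0.760 | 0.36 0.751 0.761 | 0.37 0.751 0.762 | 0.38 0.749 0.759 | 0.39 0.749 0.755 | 0.40 0.735 0.762 | 0.41 0.736 0.759 |
```

```bash
cat >> h.py <<'E'
TH=np.radians(2.7); c_,s_=np.cos(TH),np.sin(TH)
DO=np.array([.6701,.1517,0])
DR=np.array([[c_,-s_,0],[s_,c_,0],[0,0,1]])
def toD(p): return (np.asarray(p)-DO)@DR
def fromD(p): return DR@np.asarray(p)+DO
def pose():
    o=r.get_obs(); M=R.from_rotvec(o["orientation"]).as_matrix(); return o,M
def tool_delta(pw,M,o): return M.T@(np.asarray(pw)-o["tcp_pos"])*1000
E
python3 - <<'E'
from h import *
o,M=pose(); print("tool axes cols x,y,z:\n",M.round(3))
for n in("scene","side"):
    c=np.load("cl_%s.npz"%n);P=c["P"];col=c["col"].astype(int)
    red=(col[:,0]>50)&(col[:,1]<.5*col[:,0])
    k=red&(P[:,2]>.040)&(P[:,2]<.051)&(P[:,0]>.49)&(P[:,0]<.68)&(P[:,1]>-.15)&(P[:,1]<.07)
    q=P[k]; (cx,cy),sz,a=cv2.minAreaRect(q[:,:2].astype(np.float32)); print(n,k.sum(),cx,cy,sz,a, q[:,2].mean())
for nm,c in (("paddle",(-.043,-.071,.162)),("outlet",(0,-.2,.075)),("railface",(.06,-.2,.0125)),("knob",(0,.1035,.184))):
    w=fromD(c); print(nm,w.round(4))
    import pickle; d=pickle.load(open("f0.pkl","rb")); print("  px scene",proj(d["scene"],w).round(1),"side",proj(d["side"],w).round(1))
for n,lo,hi in(("jar",.02,.1),):
  for v in("scene","side"):
    c=np.load("cl_%s.npz"%v);P=c["P"]
    for nm,b in(("jar",(.5,.8,-.3,-.14)),("tin",(.45,.6,.06,.2))):
        k=(P[:,2]>.055)&(P[:,2]<.098)&(P[:,0]>b[0])&(P[:,0]<b[1])&(P[:,1]>b[2])&(P[:,1]<b[3]); q=P[k]
        if len(q): print(v,nm,k.sum(),q.min(0).round(3),q.max(0).round(3))
E
```

```text
tool axes cols x,y,z:
 [[ 0.219 -0.     0.976]
 [-0.976  0.001  0.219]
 [-0.001 -1.    -0.   ]]
scene 200 0.5805747509002686 -0.040076084434986115 (0.14069896936416626, 0.17121803760528564) 1.6869087219238281 0.044157487047725576
side 392 0.5801860094070435 -0.040183961391448975 (0.1408686637878418, 0.1728360652923584) 1.4415819644927979 0.044558504680401935
paddle [0.6305 0.0788 0.162 ]
  px scene [313.2 164.8] side [194.  210.7]
outlet [ 0.6795 -0.0481  0.075 ]
  px scene [305.1 214. ] side [215.9 195.7]
railface [ 0.7395 -0.0453  0.0125]
  px scene [320.1 234.6] side [203.8 200.2]
knob [0.6652 0.2551 0.184 ]
  px scene [346.6 136. ] side [131.3 242.2]
scene jar 468 [ 0.599 -0.253  0.055] [ 0.662 -0.192  0.098]
scene tin 194 [0.49  0.101 0.055] [0.545 0.16  0.078]
side jar 352 [ 0.597 -0.249  0.055] [ 0.66  -0.186  0.098]
side tin 399 [0.486 0.105 0.055] [0.543 0.163 0.081]
```

Tray A's size comes out at 141 x 172 mm in both views, centred at (0.580, -0.040). The projected knob and paddle points fall on what the pictures show. Now I move around to the tray. The fingers stay open so that both push, and I'll tilt the tool so the wrist camera stays clear of the chute.

```bash
python3 -m jog '0 0 0 -25 0 29 1;0 0 0 -25 0 29 1;0 0 0 -25 0 29 1;0 0 0 -25 0 29 1;0 0 0 -25 0 29 1'
python3 -m jog '0 0 0 -25 0 29 1;0 0 0 -25 0 29 1;0 0 0 -25 0 29 1;0 0 0 -25 0 29 1;0 0 0 -25 0 29 1'
python3 - <<'E'
from h import *
o,M=pose(); print(o["tcp_pos"],M.round(3)); print(tool_delta([.45,-.05,.20],M,o))
E
```

```text
clock: 0.57
tcp_pos: [0.2627, -0.5032, 0.2311]
orientation: [-1.305, 1.045, -1.045]
contact_force: [0.6, 0.5, 0.6]
grip_width: 0.0855
clock: 0.98
tcp_pos: [0.3766, -0.3495, 0.2313]
orientation: [-1.306, 1.045, -1.045]
contact_force: [1.1, -0.8, 0.6]
grip_width: 0.0855
[ 0.37664626 -0.34948253  0.23127379] [[ 0.219 -0.     0.976]
 [-0.976 -0.     0.219]
 [ 0.    -1.    -0.   ]]
[-276.17270378   31.23384258  137.11926055]
```

```bash
python3 -m jog '0 0 0 -36 0 16 1;0 0 0 -36 0 16 1;0 0 0 -36 0 16 1;0 0 0 -36 0 16 1;0 0 0 -36 0 16 1'
python3 -m jog '0 0 0 -36 0 16 1;0 0 0 -36 0 16 1;0 0 0 -36 0 16 1;0 5 0 0 0 0 1;0 4.9 0 0 0 0 1'
python3 -m jog '5 0 0 0 0 0 1;5 0 0 0 0 0 1;5 0 0 0 0 0 1;5 0 0 0 0 0 1;0 0 0 0 0 0 1'
python3 - <<'E'
from h import *
o,M=pose(); print(o["tcp_pos"],M.round(3),o["joints"].round(2)); print(tool_delta([.465,-.043,.02],M,o)); print(tool_delta([.465,-.043,.12],M,o))
E
```

```text
clock: 1.4
tcp_pos: [0.4145, -0.1562, 0.2313]
orientation: [-1.306, 1.045, -1.045]
contact_force: [0.5, 0.4, 0.2]
grip_width: 0.0856
clock: 1.82
tcp_pos: [0.4381, -0.0394, 0.2314]
orientation: [-1.232, 1.173, -1.172]
contact_force: [0.1, 0.0, -0.3]
grip_width: 0.0854
clock: 2.23
tcp_pos: [0.434, -0.0429, 0.2295]
orientation: [-0.966, 0.921, -1.315]
contact_force: [-0.9, -0.6, -0.4]
grip_width: 0.0857
[ 0.4339757  -0.04285054  0.22951963] [[ 0.047  0.341  0.939]
 [-0.999  0.015  0.044]
 [ 0.001 -0.94   0.341]] [ 0.38 -0.08 -0.4   2.31 -0.07  0.56 -1.49]
[  1.36229606 207.52679145 -42.32941222]
[  1.47452874 113.52201881  -8.22530508]
```

```bash
python3 -m jog '0 0 0 0 28 -2 1;0 0 0 0 28 -2 1;0 0 0 0 28 -2 1;0 0 0 0 29 -2 1;0 0 0 0 0 0 1'
python3 - <<'E'
from h import *
o,M=pose(); print(o["tcp_pos"],o["joints"].round(2)); print(tool_delta([.465,-.043,.013],M,o))
for n in("side","scene"): save(n+"1",imaging.grab_frame(n),(150,90,420,290),2.9)
E
```

```text
clock: 2.65
tcp_pos: [0.4678, -0.0401, 0.1179]
orientation: [-0.971, 0.927, -1.309]
contact_force: [-0.7, -0.4, -0.5]
grip_width: 0.0851
[ 0.46779617 -0.04010316  0.11786574] [ 0.28  0.2  -0.36  2.36  0.27  0.26 -1.83]
[  2.91778654  97.87741957 -37.74295523]
```

View pics/side1.png

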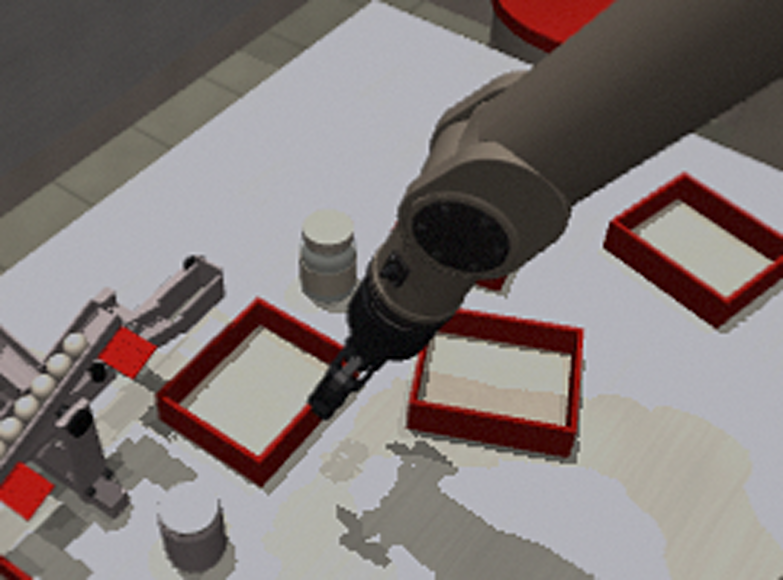

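```bash
python3 -m jog '0 0 0 -4 12 -5 1;0 0 0 -4 12 -5 1;0 0 0 -4 12 -5 1;0 0 0 0 12 -5 1;0 0 0 0 0 0 1'
python3 - <<'E'
from h import *
o,M=pose(); print(o["tcp_pos"],o["joints"].round(2)); print(tool_delta([.465,-.026,.013],M,o))
E
```

```text
clock: 3.17
tcp_pos: [0.4667, -0.0313, 0.0788]
orientation: [-0.97, 0.917, -1.317]
contact_force: [0.7, 0.1, -0.5]
grip_width: 0.0853
[ 0.46670295 -0.03129777  0.07881259] [ 0.26  0.29 -0.37  2.4   0.76  0.17 -2.34]
[ -5.74385498  61.33286394 -23.82332822]
```

```bash
python3 -m jog '-5 0 0 0 0 0 1;-5 0 0 0 0 0 1;-4 0 0 0 0 0 1;0 0 0 0 0 0 1;0 0 0 0 0 0 1'
python3 - <<'E'
from h import *
o,M=pose(); print(o["tcp_pos"],M.round(3),o["joints"].round(2)); print(tool_delta([.465,-.026,.013],M,o))
E
```

```text
clock: 3.58
tcp_pos: [0.4678, -0.0316, 0.079]
orientation: [-1.145, 1.089, -1.231]
contact_force: [-0.7, -0.3, -1.2]
grip_width: 0.0856
[ 0.46779797 -0.03158441  0.07897983] [[ 0.045  0.117  0.992]
 [-0.999  0.001  0.045]
 [ 0.004 -0.993  0.117]] [ 0.47  0.39 -0.63  2.22  0.47  0.54 -2.04]
[ -5.99816368  65.20186622 -10.25139453]
```

```bash
python3 -m jog '0 0 0 -2 17 -2.5 1;0 0 0 -2 17 -2.5 1;0 0 0 -2 16 -2.5 1;0 0 0 0 15 -2.5 1;0 0 0 0 0 0 1'
python3 - <<'E'
from h import *
o,M=pose(); print(o["tcp_pos"],o["joints"].round(2),o["contact_force"].round(1)); 
for n in("side","wrist"): save(n+"2",imaging.grab_frame(n),*(((150,120,350,270),3.9) if n=="side" else (None,1.5)))
E
```

```text
clock: 4.0
tcp_pos: [0.4606, -0.0262, 0.0103]
orientation: [-1.152, 1.091, -1.227]
contact_force: [0.1, -0.3, 0.2]
grip_width: 0.0855
[ 0.4606257  -0.02615155  0.01032956] [ 0.32  0.5  -0.48  2.26  0.66  0.39 -2.23] [ 0.1 -0.3  0.2]
```

View pics/side2.png

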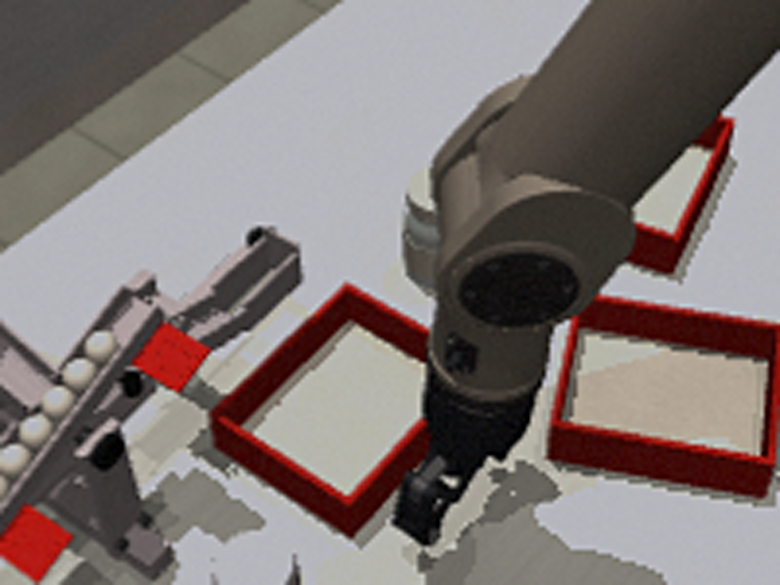

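View pics/wrist2.png

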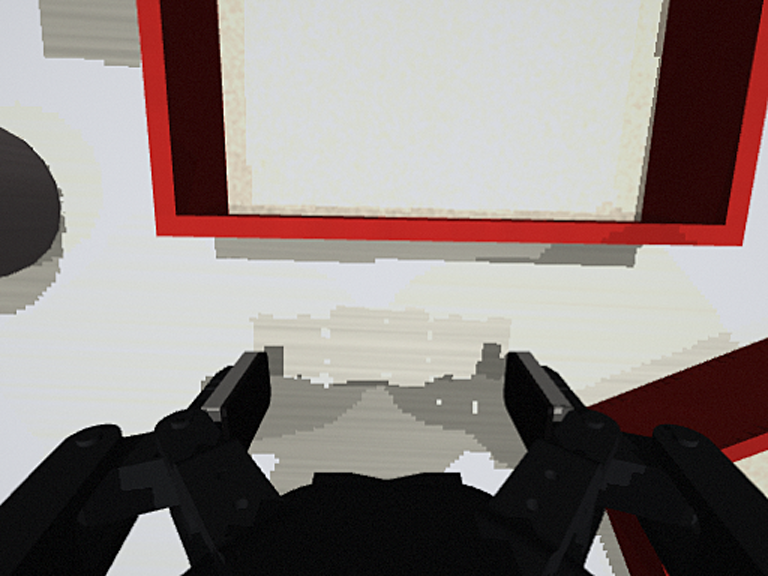

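Wrist view: both fingertips (x 265 and 510 px) sit short of the near wall, whose rim is at row 235 and spans columns 157 to 743. Tray B is clear at lower right. Next I shift a little right and forward, then push along the diverter's x.

```bash
python3 -m jog '0 0 0 2 1 5 1;0 0 0 2 1 5 1;0 0 0 2 0 5 1;0 0 0 2 0 5 1;0 0 0 2 0 5 1'
python3 -m jog '3 0 0 0 0 3 1;3 0 0 0 1 3 1;2 0 0 0 1 3 1;0 0 0 0 1 3 1;0 0 0 0 0 0 1'
python3 - <<'E'
from h import *
o,M=pose(); print(o["tcp_pos"],toD(o["tcp_pos"]).round(4),M.round(3),o["joints"].round(2),o["contact_force"].round(1))
E
```

```text
clock: 4.52
tcp_pos: [0.4902, -0.0353, 0.0132]
orientation: [-1.148, 1.09, -1.23]
contact_force: [-0.3, 0.2, -0.4]
grip_width: 0.0849
clock: 4.93
tcp_pos: [0.5023, -0.0343, 0.0122]
orientation: [-1.043, 0.987, -1.284]
contact_force: [0.9, -0.6, 0.8]
grip_width: 0.0853
[ 0.50231861 -0.03425481  0.01218645] [-0.1764 -0.1778  0.0122] [[ 0.047  0.251  0.967]
 [-0.999  0.005  0.047]
 [ 0.007 -0.968  0.251]] [ 0.2   0.49 -0.31  2.28  0.86  0.2  -2.4 ] [ 0.9 -0.6  0.8]
```

```bash
python3 -m jog '0 0 0 0 1.5 5.8 1;0 0 0 0 1.5 5.8 1;0 0 0 0 1.5 5.8 1;0 0 0 0 1.5 5.8 1;0 0 0 0 1.5 5.8 1'
python3 - <<'E'
from h import *
o,M=pose(); print(o["tcp_pos"],toD(o["tcp_pos"]).round(4),o["joints"].round(2),o["contact_force"].round(1),R.from_matrix(DR.T@M).as_rotvec().round(3))
for n in("side","wrist"): save(n+"3",imaging.grab_frame(n),*(((150,120,350,270),3.9) if n=="side" else (None,1.5)))
E
```

```text
clock: 5.35
tcp_pos: [0.5322, -0.033, 0.0119]
orientation: [-1.042, 0.989, -1.284]
contact_force: [-1.8, 0.1, 1.0]
grip_width: 0.0855
[ 0.53224495 -0.03297341  0.01191682] [-0.1464 -0.178   0.0119] [ 0.24  0.52 -0.36  2.21  0.82  0.25 -2.36] [-1.8  0.1  1. ] [-1.024  1.019 -1.323]
```

View pics/wrist3.png

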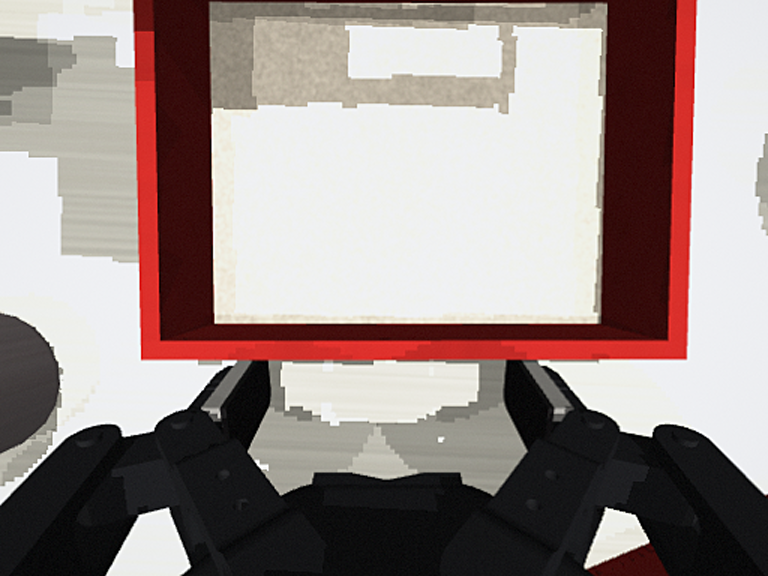

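Both fingertips now touch the near wall squarely, with the rim level at row 352 and the tray roughly centred. I keep pushing.

```bash
python3 -m jog '0 0 0 0 1.5 5.8 1;0 0 0 0 1.5 5.8 1;0 0 0 0 1.5 5.8 1;0 0 0 0 1.5 5.8 1;0 0 0 0 1.5 5.8 1'
python3 -m jog '0 0 0 0 1 3.9 1;0 0 0 0 1 3.9 1;0 0 0 0 1 3.9 1;0 0 0 0 1 3.9 1;0 0 0 0 0 0 1'
python3 - <<'E'
from h import *
o,M=pose(); print(o["tcp_pos"],toD(o["tcp_pos"]).round(4),o["joints"].round(2),o["contact_force"].round(1))
f=imaging.grab_frame("side"); save("side4",f,(150,120,350,270),3.9); save("wrist4",imaging.grab_frame("wrist"),None,1.5)
E
```

```text
clock: 5.87
tcp_pos: [0.5621, -0.0314, 0.012]
orientation: [-1.042, 0.988, -1.284]
contact_force: [-1.9, 0.0, -0.5]
grip_width: 0.0853
clock: 6.28
tcp_pos: [0.5786, -0.0306, 0.0123]
orientation: [-1.041, 0.987, -1.285]
contact_force: [-0.3, -0.0, 0.4]
grip_width: 0.0853
[ 0.57855587 -0.03059226  0.01228646] [-0.1    -0.1778  0.0123] [ 0.27  0.58 -0.41  2.11  0.78  0.32 -2.29] [-0.3 -0.   0.4]
```

View pics/side4.png

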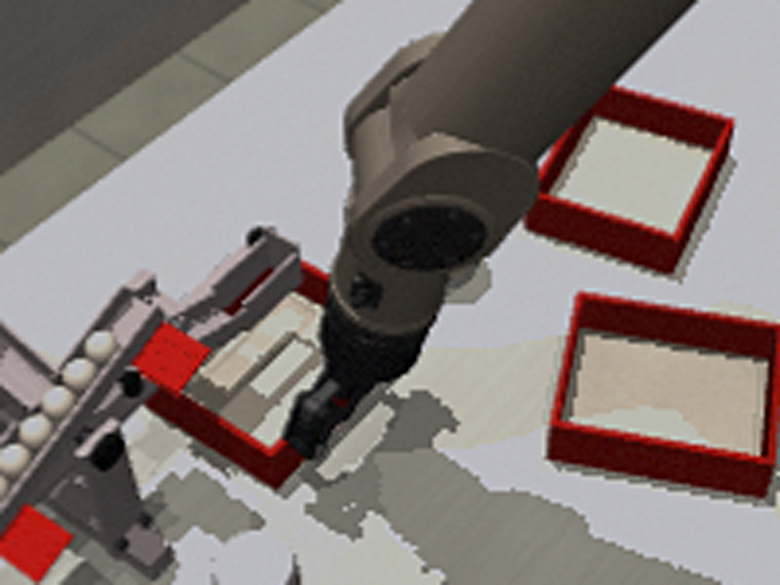

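View pics/wrist4.png

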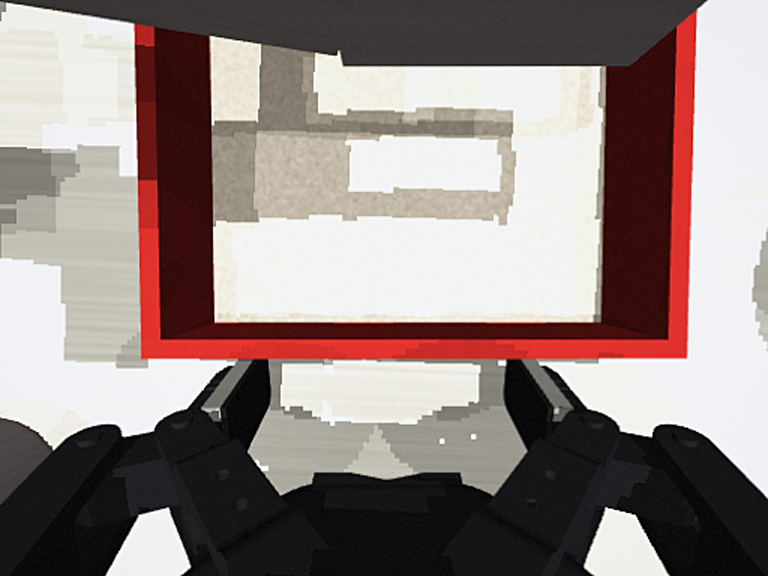

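The tray is square to the fingers and sliding under the chute. I push slowly now until the force rises at the rail.

```bash
python3 -m jog '0 0 0 0 0.7 2.5 1;0 0 0 0 0.7 2.5 1;0 0 0 0 0.7 2.5 1;0 0 0 0 0.5 2 1;0 0 0 0 0 0 1'
python3 - <<'E'
from h import *
o,M=pose(); print(o["tcp_pos"],toD(o["tcp_pos"]).round(4),o["contact_force"].round(1))
E
```

```text
clock: 6.8
tcp_pos: [0.5878, -0.0303, 0.012]
orientation: [-1.042, 0.988, -1.284]
contact_force: [-1.9, -0.4, 1.2]
grip_width: 0.0851
[ 0.58784053 -0.03026973  0.01197701] [-0.0907 -0.1779  0.012 ] [-1.9 -0.4  1.2]
```

```bash
python3 -m jog '0 0 0 0 0.5 2 1;0 0 0 0 0.5 2 1;0 0 0 0 0 0 1;0 0 0 0 0 0 1;0 0 0 0 0 0 1'
python3 - <<'E'
from h import *
o,M=pose(); print(o["tcp_pos"],toD(o["tcp_pos"]).round(4),o["contact_force"].round(1))
f=imaging.grab_frame("scene"); save("scene5",f,(210,120,410,270),3.9)
E
```

```text
clock: 7.22
tcp_pos: [0.5905, -0.0304, 0.0116]
orientation: [-1.044, 0.989, -1.284]
contact_force: [-5.5, -1.0, 3.2]
grip_width: 0.0857
[ 0.59047493 -0.03038091  0.0115804 ] [-0.0881 -0.1781  0.0116] [-5.5 -1.   3.2]
```

View pics/scene5.png

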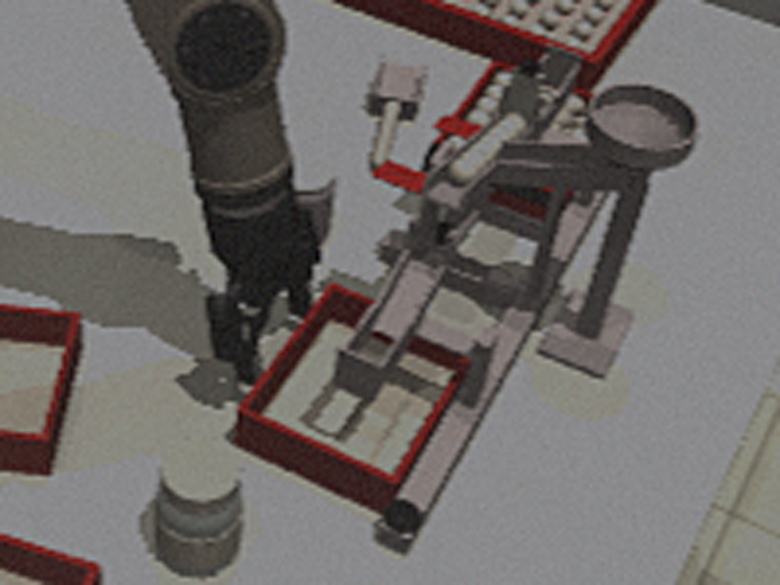

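```bash
python3 -m jog '0 0 0 0 0.5 2 1;0 0 0 0 0.2 1 1;0 0 0 0 0 0 1;0 0 0 0 0 0 1;0 0 0 0 0 0 1'
python3 -m jog '0 0 0 0 -2 -8 1;0 0 0 0 -2 -8 1;0 0 0 0 -2 -8 1;0 0 0 0 -10 -10 1;0 0 0 0 -10 -10 1'
python3 - <<'E'
from h import *
o,M=pose(); print(o["tcp_pos"],toD(o["tcp_pos"]).round(4),o["contact_force"].round(1))
for n in("scene","side"):
    f=imaging.grab_frame(n); save(n+"6",f,(150,120,350,270),3.9)
    vs,us=np.nonzero(f["z_map"]>0); P=np.array([bydepth(f,(u,v)) for u,v in zip(us,vs)]); col=f["color"][vs,us].astype(int)
    k=(col[:,0]>50)&(col[:,1]<.5*col[:,0])&(P[:,2]>.040)&(P[:,2]<.051)&(P[:,0]>.55)&(P[:,0]<.78)&(P[:,1]>-.17)&(P[:,1]<.09)
    q=toD(P[k]); print(n,k.sum(),cv2.minAreaRect(q[:,:2].astype(np.float32)),q.min(0).round(4),q.max(0).round(4))
E
```

```text
clock: 7.68
tcp_pos: [0.5907, -0.0305, 0.0108]
orientation: [-1.049, 0.992, -1.283]
contact_force: [-14.8, -0.5, 8.9]
grip_width: 0.0854
clock: 8.1
tcp_pos: [0.5449, -0.0319, 0.0262]
orientation: [-1.042, 0.988, -1.284]
contact_force: [-0.5, -0.2, -0.7]
grip_width: 0.0854
[ 0.54491832 -0.03193186  0.02623582] [-0.1337 -0.1775  0.0262] [-0.5 -0.2 -0.7]
scene 217 ((-0.011530723422765732, -0.18809428811073303), (0.169486865401268, 0.1403634250164032), 89.74571990966797) [-0.0816 -0.273   0.0401] [ 0.0588 -0.1032  0.0477]
side 196 ((-0.0108562633395195, -0.18634118139743805), (0.14176157116889954, 0.17357805371284485), 0.5232658982276917) [-0.0821 -0.2731  0.0401] [ 0.0602 -0.1001  0.0493]
```

View pics/side6.png

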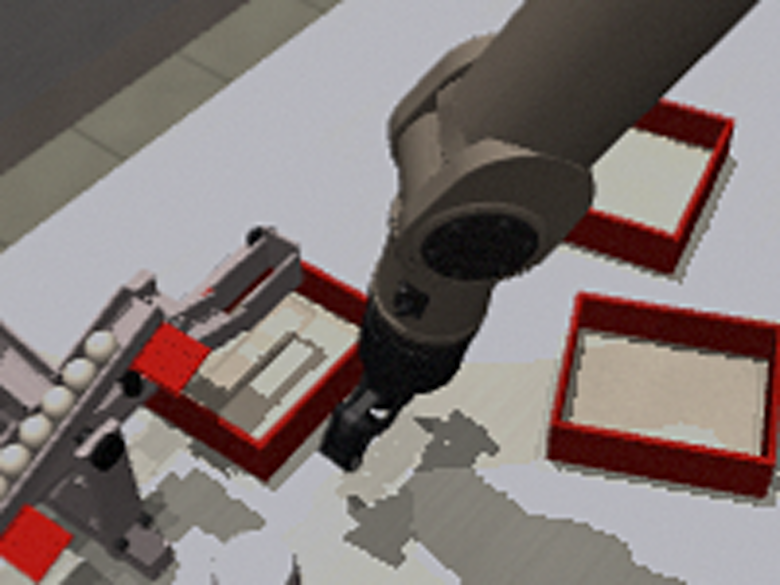

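The tray is home. Two views put the far wall at x ≈ 0.059 to 0.060 and y ≈ -0.187 in the diverter frame, square within about 0.5°. The gate is still untouched. Now I raise, shut the fingers and go over the raised red paddle, at about (193,211) in the side view.

```bash
python3 -m jog '0 0 0 0 -37 6 0;0 0 0 0 -37 6 0;0 0 0 0 -37 6 0;0 0 0 0 -37 6 0;0 0 0 0 -37 6 0'
python3 - <<'E'
from h import *
o,M=pose(); print(o["tcp_pos"],toD(o["tcp_pos"]).round(4),M.round(3),o["joints"].round(2),o["grip_width"]); t=fromD([-.047,-.0715,.195]); print(t,tool_delta(t,M,o))
E
```

```text
clock: 8.62
tcp_pos: [0.5283, -0.0316, 0.2146]
orientation: [-1.041, 0.988, -1.284]
contact_force: [1.1, -1.3, 1.0]
grip_width: 0.0254
[ 0.52832247 -0.03162103  0.21455657] [-0.1503 -0.1764  0.2146] [[ 0.047  0.251  0.967]
 [-0.999  0.007  0.046]
 [ 0.005 -0.968  0.252]] [ 0.67  0.22 -0.82  2.06  0.29  0.69 -1.84] 0.025431736048816062
[0.62652029 0.07806537 0.195     ] [-105.07190986   44.39852066   95.10542018]
```

```bash
python3 -m jog '0 0 0 -26 0 0 0;0 0 0 -26 0 0 0;0 0 0 -26 0 0 0;0 0 0 -27 0 0 0;0 0 0 0 5 20 0'
python3 -m jog '0 0 0 0 5 19 0;0 0 0 0 5 19 0;0 0 0 0 6 19 0;0 0 0 0 6 14 0;0 0 0 0 0 0 0'
python3 - <<'E'
from h import *
o,M=pose(); print(o["tcp_pos"],toD(o["tcp_pos"]).round(4),M.round(3),o["joints"].round(2),o["grip_width"]); t=fromD([-.047,-.0715,.175]); print(t,tool_delta(t,M,o))
f=imaging.grab_frame("side"); save("side7",f,(150,120,350,270),3.9); save("wrist7",imaging.grab_frame("wrist"),None,1.5)
E
```

```text
clock: 9.03
tcp_pos: [0.5417, 0.0801, 0.2131]
orientation: [-1.044, 0.982, -1.278]
contact_force: [0.5, 0.6, 0.0]
grip_width: 0.0003
clock: 9.45
tcp_pos: [0.621, 0.0773, 0.2086]
orientation: [-1.039, 0.989, -1.285]
contact_force: [0.4, -0.3, -0.7]
grip_width: 0.0
[0.62103602 0.07731838 0.20858441] [-0.0525 -0.072   0.2086] [[ 0.045  0.252  0.967]
 [-0.999  0.008  0.044]
 [ 0.004 -0.968  0.253]] [ 0.36  0.4  -0.77  1.87  0.5   0.79 -2.18] 4.977188963709532e-05
[0.62652029 0.07806537 0.175     ] [-0.63029415 33.88584161 -3.14644247]
```

View pics/side7.png

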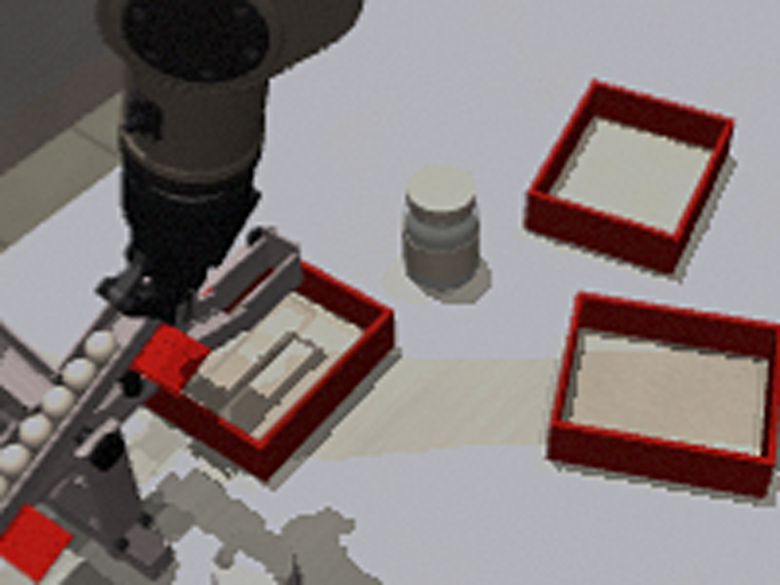

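View pics/wrist7.png

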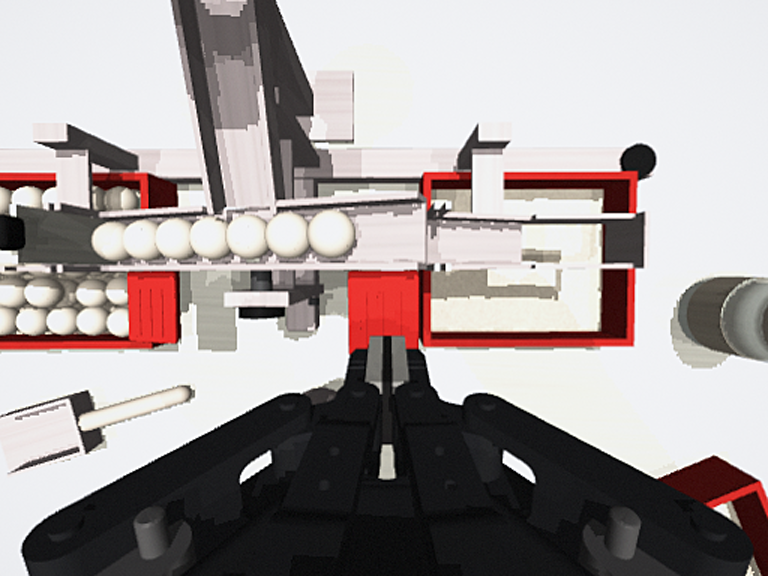

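Wrist view: the closed fingertips are at (388,345) px, lined up laterally with the red paddle (348–423, 270–350). All seven sweets are at the left end. I check the paddle's position by casting a wrist ray.

```bash
python3 - <<'E'
from h import *
o,M=pose(); f=imaging.grab_frame("wrist")
T=np.eye(4);T[:3,:3]=M;T[:3,3]=o["tcp_pos"]; T=T@f["hand_eye"]
for uv in((348,270),(421,270),(348,350),(423,350)):
    p=onplane(f,(uv[0]/1.5,uv[1]/1.5),.162,T); print(uv,p.round(4),toD(p).round(4), bydepth(f,(uv[0]/1.5,uv[1]/1.5),T).round(3))
E
```

```text
(348, 270) [0.6504 0.0976 0.162 ] [-0.0222 -0.0531  0.162 ] [0.65  0.098 0.155]
(421, 270) [0.6522 0.0607 0.162 ] [-0.0222 -0.09    0.162 ] [0.653 0.049 0.035]
(348, 350) [0.6098 0.0959 0.162 ] [-0.0629 -0.0529  0.162 ] [0.608 0.097 0.154]
(423, 350) [0.6115 0.0577 0.162 ] [-0.063  -0.0912  0.162 ] [ 0.579  0.04  -0.001]
```

```bash
python3 -m jog '0 0 0 0 10 -2 0;0 0 0 0 10 -2 0;0 0 0 0 10 -2 0;0 0 0 0 5 -1 0;0 0 0 0 0 0 0'
python3 - <<'E'
from h import *
o,M=pose(); print(o["tcp_pos"],toD(o["tcp_pos"]).round(4),o["contact_force"].round(1),tool_delta(fromD([-.05,-.074,.118]),M,o))
save("wrist8",imaging.grab_frame("wrist"),None,1.5)
E
```

```text
clock: 10.02
tcp_pos: [0.6186, 0.0768, 0.171]
orientation: [-1.045, 0.99, -1.283]
contact_force: [-0.2, 0.4, 0.6]
grip_width: 0.0002
[0.61859023 0.07679204 0.17104039] [-0.055  -0.0724  0.171 ] [-0.2  0.4  0.6] [ 1.27311738 52.63100177 -8.30766401]
```

View pics/wrist8.png

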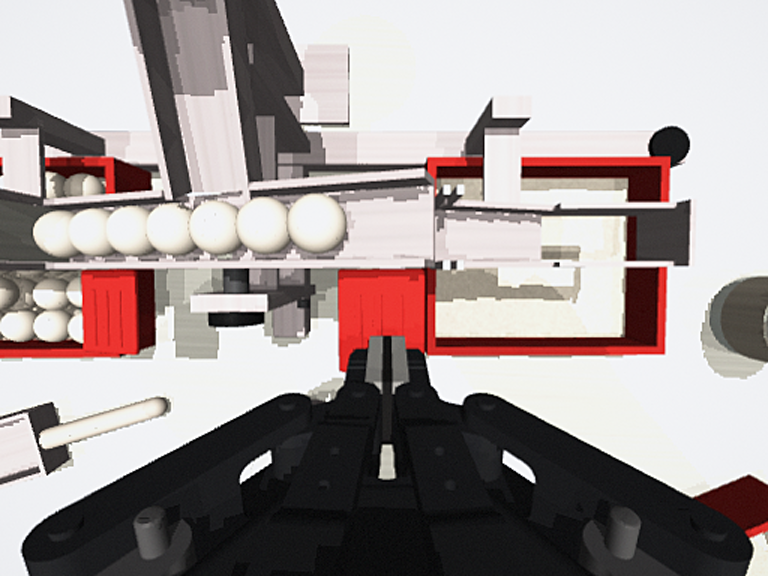

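The tips are over the paddle's near half. I nudge forward 6 mm, then press.

```bash
python3 -m jog '0 0 0 1 1 6 0;0 0 0 0 4 -1 0;0 0 0 0 5 -1.3 0;0 0 0 0 5 -1.3 0;0 0 0 0 5 -1.3 0'
python3 -m jog '0 0 0 0 5 -1.3 0;0 0 0 0 5 -1.3 0;0 0 0 0 5 -1.3 0;0 0 0 0 5 -1.3 0;0 0 0 0 5 -1.3 0'
python3 - <<'E'
from h import *
o,M=pose(); print(o["tcp_pos"],toD(o["tcp_pos"]).round(4),o["contact_force"].round(1))
save("wrist9",imaging.grab_frame("wrist"),None,1.5)
E
```

```text
clock: 10.48
tcp_pos: [0.6265, 0.0764, 0.1541]
orientation: [-1.042, 0.987, -1.285]
contact_force: [0.3, -0.1, 2.7]
grip_width: -0.0003
clock: 10.9
tcp_pos: [0.626, 0.076, 0.1277]
orientation: [-1.043, 0.988, -1.285]
contact_force: [-0.1, -1.9, 2.8]
grip_width: 0.0002
[0.62600789 0.07599633 0.1277303 ] [-0.0476 -0.0735  0.1277] [-0.1 -1.9  2.8]
```

View pics/wrist9.png

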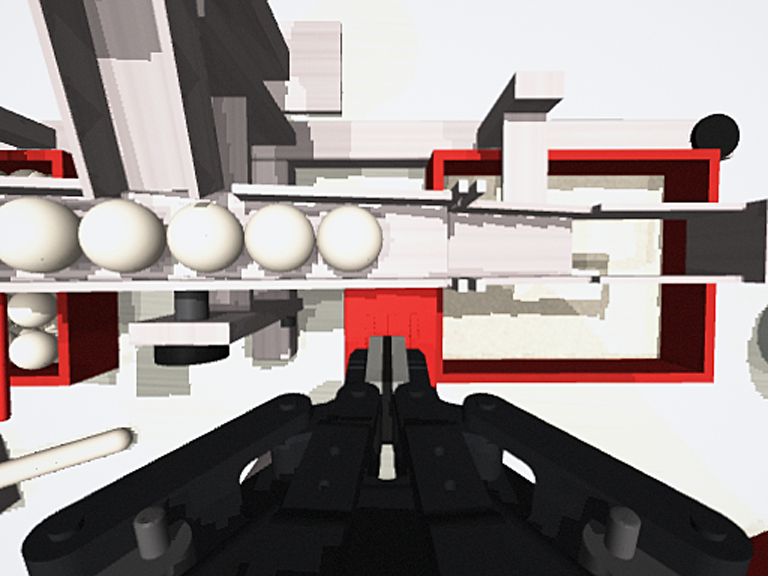

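The gate has tipped past level and the sweets are starting to run right. The force is only 2.8 N. I continue down to the stop.

```bash
python3 -m jog '0 0 0 0 4 -1 0;0 0 0 0 4 -1 0;0 0 0 0 4 -1 0;0 0 0 0 0 0 0;0 0 0 0 0 0 0'
python3 - <<'E'
from h import *
o,M=pose(); print(o["tcp_pos"],toD(o["tcp_pos"]).round(4),o["contact_force"].round(1))
E
```

```text
clock: 11.37
tcp_pos: [0.6269, 0.0768, 0.1168]
orientation: [-1.041, 0.986, -1.285]
contact_force: [-2.6, -0.6, 8.1]
grip_width: -0.0001
[0.6268531  0.07675076 0.11684097] [-0.0467 -0.0728  0.1168] [-2.6 -0.6  8.1]
```

```bash
python3 -m jog '0 0 0 0 2 0 0;0 0 0 0 1 0 0;0 0 0 0 0 0 0;0 0 0 0 0 0 0;0 0 0 0 0 0 0'
python3 -m jog '0 0 0 0 0 0 0;0 0 0 0 0 0 0;0 0 0 0 0 0 0;0 0 0 0 0 0 0;0 0 0 0 0 0 0'
python3 - <<'E'
from h import *
o,M=pose(); print(o["tcp_pos"],toD(o["tcp_pos"]).round(4),o["contact_force"].round(1))
save("wrist10",imaging.grab_frame("wrist"),None,1.5)
E
```

```text
clock: 11.78
tcp_pos: [0.629, 0.0764, 0.116]
orientation: [-1.039, 0.984, -1.287]
contact_force: [-5.6, -3.7, 21.3]
grip_width: 0.0002
clock: 12.2
tcp_pos: [0.629, 0.0764, 0.116]
orientation: [-1.039, 0.984, -1.287]
contact_force: [-5.9, -3.4, 21.4]
grip_width: 0.0
[0.62899864 0.07638498 0.11602187] [-0.0446 -0.0733  0.116 ] [-5.9 -3.4 21.4]
```

View pics/wrist10.png

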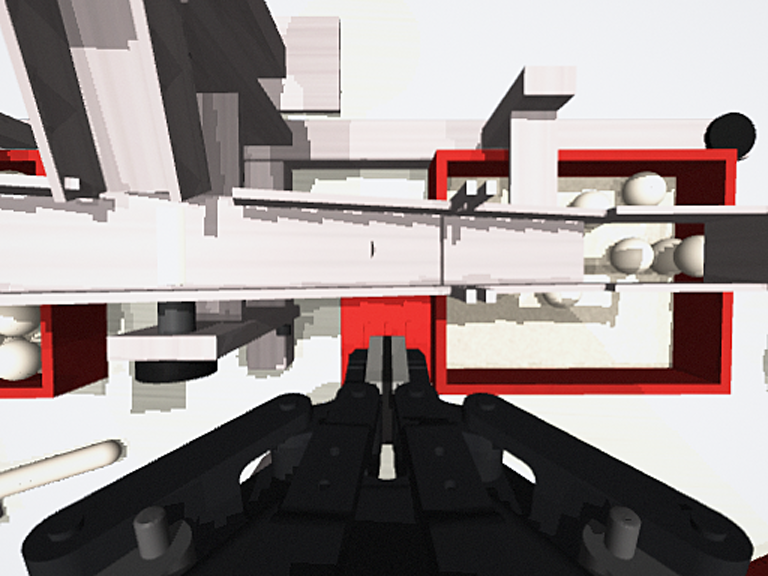

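The gate is hard on its stop at 21 N, the trough is empty and the sweets are in the tray. I lift off straight up, back away, and check.

```bash
python3 -m jog '0 0 0 0 -3 0 0;0 0 0 0 -5 1 0;0 0 0 0 -15 4 0;0 0 0 0 -25 5 0;0 0 0 0 -30 0 0'
python3 -m jog '0 0 0 0 -30 -15 0;0 0 0 0 -15 -33 0;0 0 0 0 -10 -35 0;0 0 0 0 -10 -35 0;0 0 0 0 0 0 0'
python3 - <<'E'
from h import *
o,M=pose(); print(o["tcp_pos"],o["contact_force"].round(1))
T=np.eye(4);T[:3,:3]=M;T[:3,3]=o["tcp_pos"]
for n in("scene","side","wrist"):
    f=imaging.grab_frame(n); save(n+"11",f,*((None,1.5) if n=="wrist" else ((130,120,330,270) if n=="side" else (220,120,420,270),3.9)))
    if n=="wrist": f["world_to_cam"]=np.linalg.inv(T@f["hand_eye"])
    vs,us=np.nonzero(f["z_map"]>0); P=np.array([bydepth(f,(u,v)) for u,v in zip(us,vs)]); col=f["color"][vs,us].astype(int)
    red=(col[:,0]>50)&(col[:,1]<.5*col[:,0]); Q=toD(P)
    k=red&(Q[:,2]>.040)&(Q[:,2]<.051)&(Q[:,0]>-.11)&(Q[:,0]<.1)&(Q[:,1]>-.32)&(Q[:,1]<-.05)
    q=Q[k]; print(n,"tray",cv2.minAreaRect(q[:,:2].astype(np.float32)) if k.sum()>20 else k.sum())
    k=red&(Q[:,2]>.09)&(Q[:,2]<.19)&(Q[:,0]>-.08)&(Q[:,0]<0)
    for nm,a,b in(("R",-.11,-.045),("L",.045,.11)):
        w=k&(Q[:,1]>a)&(Q[:,1]<b)
        if w.sum()>8: print(" pad",nm,np.median(Q[w],0).round(4),"slope",np.polyfit(Q[w,1],Q[w,2],1)[0].round(3))
E
```

```text
clock: 12.67
tcp_pos: [0.6162, 0.0762, 0.19]
orientation: [-1.045, 0.991, -1.282]
contact_force: [0.1, -0.3, -0.4]
grip_width: -0.0005
clock: 13.08
tcp_pos: [0.4794, 0.0696, 0.2224]
orientation: [-1.051, 0.988, -1.284]
contact_force: [-0.7, -0.8, -0.6]
grip_width: 0.0001
[0.47941691 0.06959755 0.22238611] [-0.7 -0.8 -0.6]
scene tray ((-0.011536426842212677, -0.18754903972148895), (0.17250044643878937, 0.1399860978126526), 89.75215911865234)
 pad R [-0.0464 -0.0763  0.1127] slope 0.222
 pad L [-0.0456  0.0709  0.1614] slope 0.316
side tray ((-0.01651107147336006, -0.16945233941078186), (0.07806365191936493, 0.18981853127479553), 39.15789031982422)
 pad R [-0.0435 -0.0722  0.1141] slope 0.32
 pad L [-0.0439  0.0739  0.1625] slope 0.339
wrist tray ((-0.01917475461959839, -0.18795284628868103), (0.1399979293346405, 0.16970588266849518), 0.1558675765991211)
 pad R [-0.0502 -0.0732  0.1106] slope 0.322
 pad L [-0.051   0.0717  0.1582] slope 0.314
```

View pics/wrist11.png

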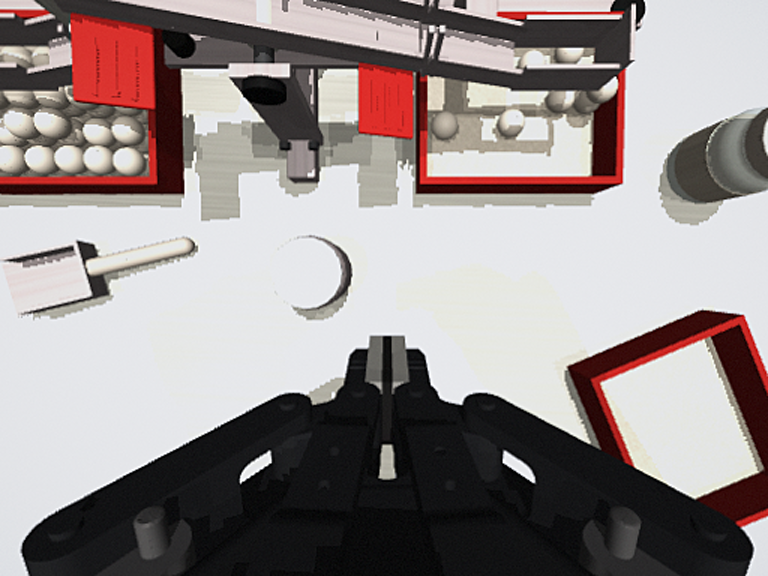

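View pics/side11.png

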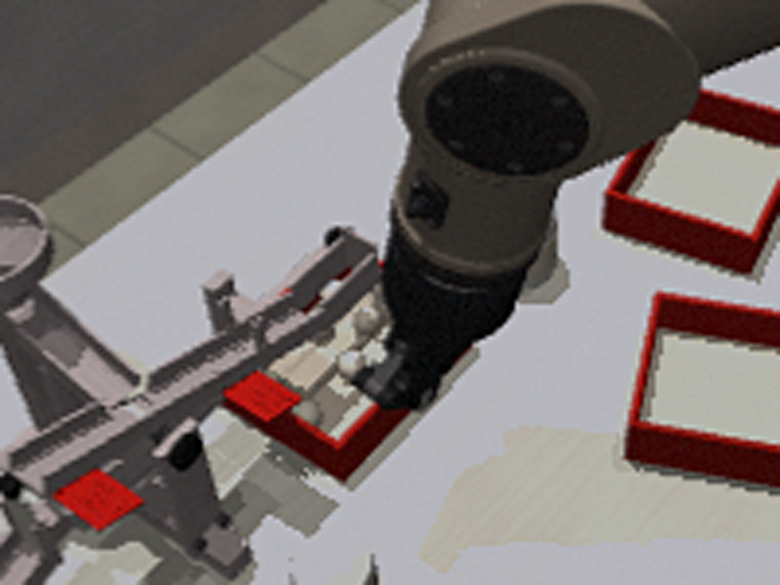

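View pics/scene11.png

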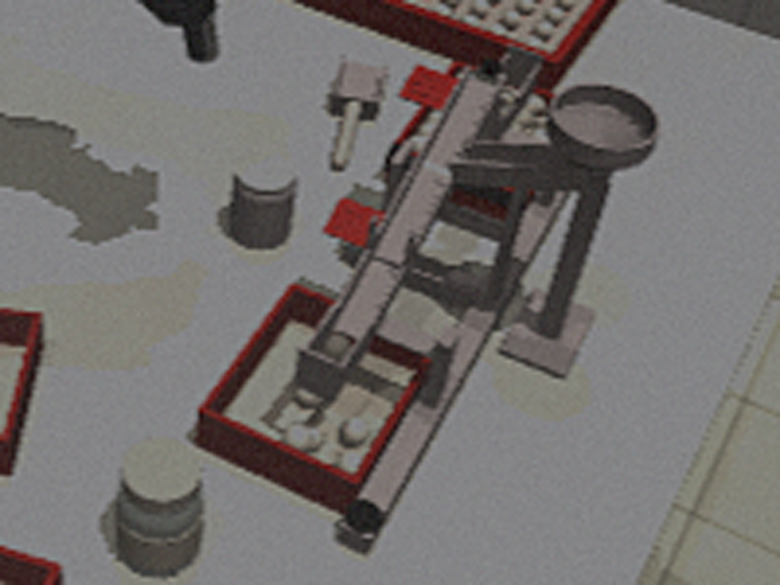

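The right paddle is at 113 mm with a slope of 0.32, so the gate is fully over. In the wrist view I count six sweets in the tray: (443,125), (510,122), (560,100), (600,90), (530,60) and (570,52). In the scene view something round shows inside the spout at (338,345). I move the wrist camera over the tray to find the seventh.

```bash
python3 -m jog '0 0 0 28 -6 4 0;0 0 0 28 -6 4 0;0 0 0 28 -6 4 0;0 0 0 28 -6 4 0;0 0 0 0 0 0 0'
python3 - <<'E'
from h import *
o,M=pose(); print(o["tcp_pos"],o["joints"].round(2))
for n in("scene","side","wrist"):
    f=imaging.grab_frame(n); save(n+"12",f,*((None,1.5) if n=="wrist" else ((170,150,270,225) if n=="side" else (260,180,360,255),7.8)))
E
```

```text
clock: 13.65
tcp_pos: [0.5037, -0.047, 0.2533]
orientation: [-1.038, 0.992, -1.291]
contact_force: [-0.2, -1.1, -0.2]
grip_width: -0.0002
[ 0.50365463 -0.04695271  0.25327191] [ 0.75  0.11 -0.82  2.06  0.13  0.75 -1.67]
```

View pics/wrist12.png

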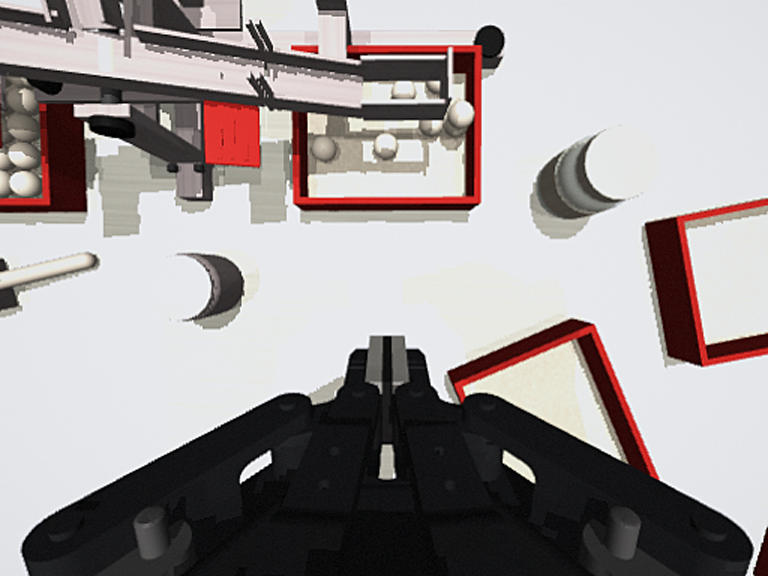

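View pics/scene12.png

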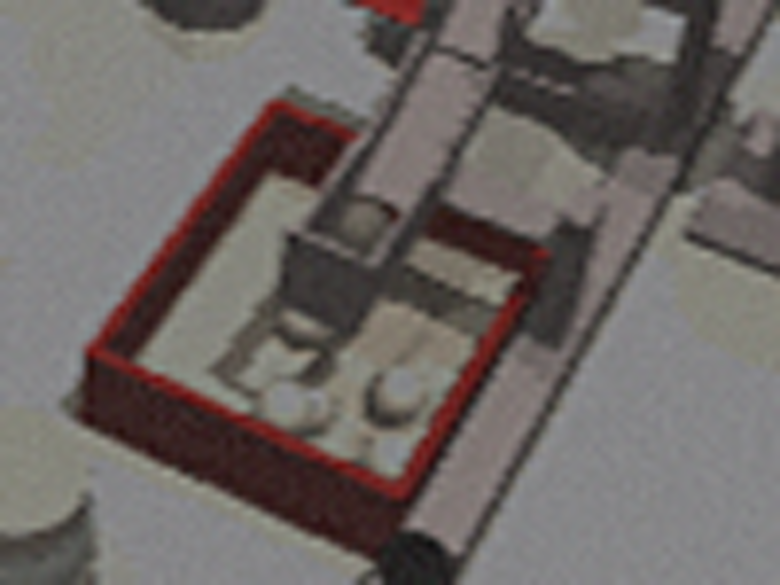

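```bash
python3 - <<'E'
from h import *
o,M=pose()
T=np.eye(4);T[:3,:3]=M;T[:3,3]=o["tcp_pos"]
f=imaging.grab_frame("wrist"); W=T@f["hand_eye"]
save("wristz",f,(180,20,330,145),5.2)
for uv in((324,148),(386,146),(430,128),(460,113),(403,90),(433,88)):
    p=bydepth(f,(uv[0]/1.5,uv[1]/1.5),W); print("w",uv,toD(p).round(3))
f=imaging.grab_frame("scene")
for uv in((362,220),(300,330),(300,405),(400,390),(385,445)):
    p=bydepth(f,(260+uv[0]/7.8,180+uv[1]/7.8)); print("s",uv,toD(p).round(3))
E
```

```text
w (324, 148) [-0.029 -0.127  0.028]
w (386, 146) [-0.027 -0.186  0.028]
w (430, 128) [-0.01  -0.227  0.026]
w (460, 113) [-0.005 -0.251  0.051]
w (403, 90) [ 0.024 -0.202  0.028]
w (433, 88) [ 0.031 -0.231  0.019]
s (362, 220) [-0.021 -0.132  0.026]
s (300, 330) [-0.018 -0.198  0.022]
s (300, 405) [ 0.007 -0.257  0.053]
s (400, 390) [ 0.031 -0.208  0.026]
s (385, 445) [ 0.039 -0.239  0.029]
```

View pics/wristz.png

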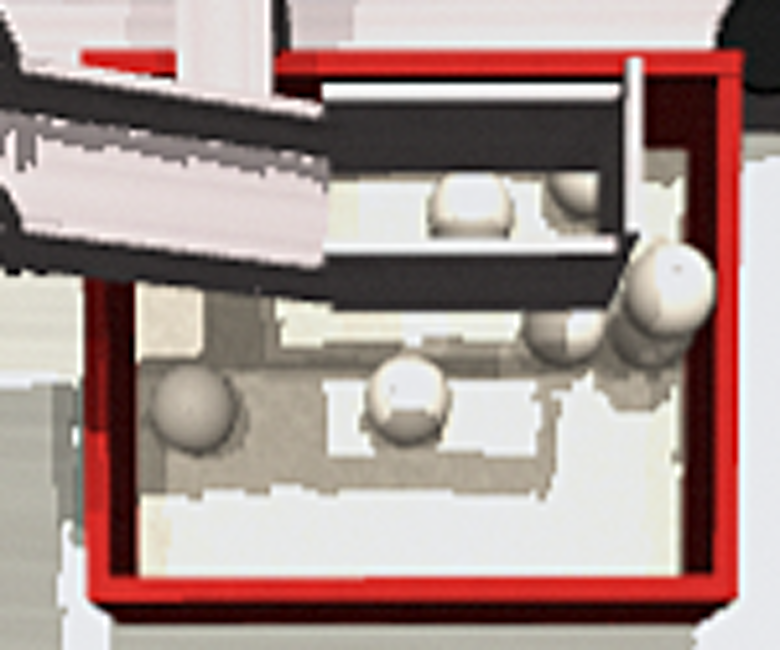

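View pics/side12.png

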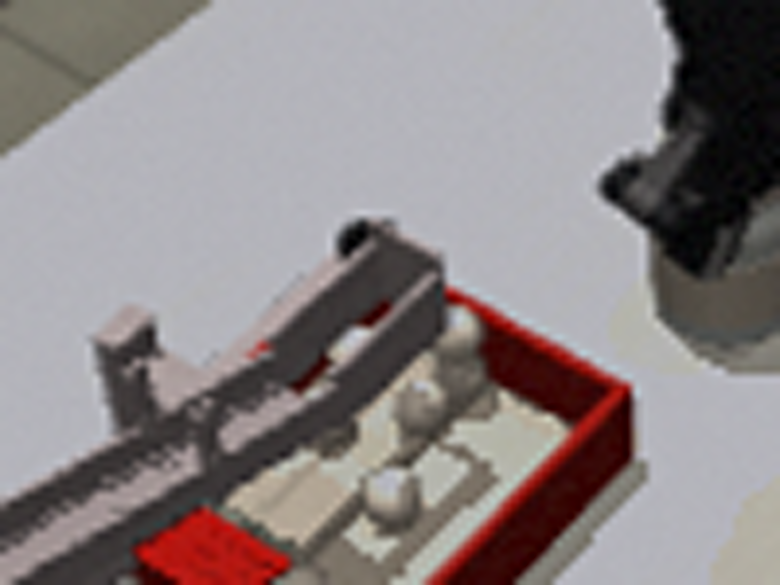

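All seven are in the tray: six on the floor and one resting on top of another at (670,285), by the right wall. The limit is a centre height under 45 mm, so I measure that one with sphere fits.

```bash
cat > sp.py <<'E'
from h import *
from scipy.optimize import least_squares
o,M=pose()
T=np.eye(4);T[:3,:3]=M;T[:3,3]=o["tcp_pos"]; print(o["clock"])
for n in("wrist","scene","side"):
    f=imaging.grab_frame(n); W=T@f["hand_eye"] if n=="wrist" else np.linalg.inv(f["world_to_cam"])
    vs,us=np.nonzero(f["z_map"]>0); P=np.array([bydepth(f,(u,v),W) for u,v in zip(us,vs)]); Q=toD(P); c=f["color"][vs,us].astype(int)
    white=c[:,1]>.75*c[:,0]
    for nm,g in(("top",(-.0,-.254,.04)),("ref",(-.029,-.186,.018)),("ref2",(-.029,-.127,.018))):
        g=np.array(g); q=Q[white&(np.linalg.norm(Q-g,axis=1)<.02)&(Q[:,2]>g[2]-.004)&(Q[:,2]>.012)]
        if len(q)<6: continue
        s=least_squares(lambda x:np.linalg.norm(q-x,axis=1)-.012,g,loss="soft_l1",f_scale=.001); print(n,nm,len(q),s.x.round(4),"maxz",q[:,2].max().round(4),"rms",np.sqrt(np.mean(s.fun**2)).round(4))
E
python3 sp.py
```

```text
13.9
wrist top 272 [-0.002  -0.2543  0.0413] maxz 0.0543 rms 0.0006
wrist ref 224 [-0.0225 -0.1862  0.0174] maxz 0.0299 rms 0.0006
wrist ref2 227 [-0.0247 -0.1267  0.0173] maxz 0.031 rms 0.0006
scene top 42 [-0.0012 -0.2533  0.0407] maxz 0.0554 rms 0.0023
scene ref 20 [-0.0216 -0.1842  0.0175] maxz 0.0252 rms 0.0011
scene ref2 34 [-0.0246 -0.125   0.0171] maxz 0.0324 rms 0.0015
side top 33 [-0.0006 -0.2545  0.0423] maxz 0.0545 rms 0.0012
side ref 42 [-0.0207 -0.1857  0.0185] maxz 0.0322 rms 0.0014
side ref2 30 [-0.0229 -0.126   0.018 ] maxz 0.0304 rms 0.0017
```

The top sweet's centre is at about 41–42 mm in all three views, against 42 mm expected for two stacked layers and a 45 mm limit. It leans on the right wall and is inside the tray. I wait a second to see whether it is at rest.

```bash
for i in 1 2; do python3 -m jog '0 0 0 0 0 0 0;0 0 0 0 0 0 0;0 0 0 0 0 0 0;0 0 0 0 0 0 0;0 0 0 0 0 0 0' >/dev/null; done; python3 -m jog '0 0 0 0 0 0 0;0 0 0 0 0 0 0;0 0 0 0 0 0 0;0 0 0 0 0 0 0;0 0 0 0 0 0 0'; python3 sp.py
```

```text
clock: 15.3
tcp_pos: [0.5012, -0.0409, 0.2523]
orientation: [-1.042, 0.988, -1.284]
contact_force: [-0.2, 0.7, 0.3]
grip_width: 0.0001
15.3
wrist top 270 [-0.002  -0.2541  0.0412] maxz 0.055 rms 0.0006
wrist ref 224 [-0.0223 -0.1864  0.0172] maxz 0.0304 rms 0.0006
wrist ref2 222 [-0.0246 -0.1267  0.0172] maxz 0.0304 rms 0.0006
scene top 40 [-0.0021 -0.2525  0.0408] maxz 0.0526 rms 0.0011
scene ref 20 [-0.0221 -0.1845  0.0187] maxz 0.0272 rms 0.0012
scene ref2 35 [-0.0249 -0.1249  0.0174] maxz 0.0302 rms 0.0017
side top 34 [-2.000e-04 -2.538e-01  4.190e-02] maxz 0.0554 rms 0.0015
side ref 42 [-0.021  -0.1863  0.0189] maxz 0.0309 rms 0.0018
side ref2 31 [-0.0237 -0.1253  0.0186] maxz 0.0316 rms 0.0013
```

Everything is at rest and unchanged after 1.4 s. The gate is on its stop, the tray is home and the arm is clear, so I hand in.

```bash
python3 - <<'E'
from h import *
print(r.hand_in())
E
```

```text
the job is handed in; nothing more can be done
None
```

The empty tray is against the rear rail under the right-hand spout, the gate is fully over, and all seven sweets are in the tray. I handed the job in at about 15.4 s; no verdict is reported.

I pushed the tray home with both open fingertips. Then I pressed the red paddle down with the shut fingers until the gate met its hard stop at about 21 N, lifted off and backed away.

**Last checks:**
- **Tray:** its far wall measured about 59 mm in the diverter's x (the rail face is at 60) and y was about -188 mm, square to within about 0.5°.
    - The scene camera agreed both after the push and after the pour.
    - After the pour, the wrist view placed the tray about 8 mm nearer the robot. It put the paddles nearer by about the same amount, so I took that as an offset in that view.
    - After the pour, the arm blocked too much of the tray in the side view for a fit.
- **Gate:** the right paddle was at about 113 mm with a slope of about 0.32 in the side and wrist views. The scene view's slope for that paddle read 0.22, from a small patch, but the same view gave 0.316 for the left paddle.
- **Sweets:** all seven were at rest, unchanged over 1.4 s. One sits on top of another by the right wall, with its centre at about 41–42 mm against the 45 mm limit. I left it there.
- **Jar, tin and scoop:** the arm never came near them, and they looked unmoved in the pictures. I did not re-measure them.

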